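# Put the sugar scoop away and clip the canister shut

### The arm

A 6-joint arm with a two-finger parallel gripper is mounted at the origin on the work surface. World frame = base frame: x ahead of the robot, y to its left, z up, the work surface at z = 0. Lengths are in m, angles in rad, forces in N, time in s.
With the tool pointing down it reaches from about 0.375 to 0.975 m from the base axis. Payload 3.8 kg.
Tool frame: the origin (TCP) lies on the centre line of the jaws, within the pads' length; the fingertips stand 17 mm ahead of it and the grasp point (between the pads) lies 2 mm behind it (bot.tip_extent is the distance from the TCP to the fingertips, in m); z points along the fingers, y is the line along which they close (so a half turn about z gives the same grasp; the last joint's range is limited). The gripper opens to 85 mm and grips with 20 to 120 N. Pads are 22 mm wide; open, the fingers measure 114 mm over their backs; the gripper's body (76 mm by 85 mm) begins 54 mm behind the grasp point. The pads swing forward as they close: fully open they stand 13 mm farther back than shut.
Start: joints at [1.147, 0.264, 1.604, -0, 1.274, -0.037], TCP at [0.255, 0.625, 0.248] pointing down, gripper open.
Joint ranges: [-2.63, 2.63], [-0.94, 2.18], [0.31, 2.57], [-1.31, 4.45], [0, 2.66], [-2.55, 2.55]. Speed limits (rad/s): [2.57, 2.57, 3.14, 3.14, 3.14, 3.14].

### API

Orientations are given as a rotation vector (axis times angle).
In Python, from workcell import readout, read_camera, finish_job, bot gives the robot as it stands.
- The arm moves only by the tool jog_arm, never from a script. Its argument "deltas" is one flat list of numbers, 7 for each row, row after row: the shift along the tool's x, y, z in m, then the turn, a rotation vector about the tool's x, y, z in degrees, then the gripper command: -1 is shut, 1 is fully open, values between are in proportion. A call has 1 to 8 rows; each row is the pose to reach, as a shift and turn from the pose commanded when the call began, along the tool's axes at that moment; what a row does not reach only later rows make up. A row lasts 1/10 s, in which the tool goes at most 50 mm and 8.59 degrees, less where a joint would pass 70% of its speed; a pose out of reach is approached as far as the arm can. A call with a gripper value outside its range is refused whole. The fingers move at their own pace and stop on an object; "squeeze" is the grip in N (left out, the last holds). Time passes only in rows, so rows that repeat a pose let the fingers close. It gives the time, the measured TCP pose, the force, the opening and the grip force at its end, in the units of the state.
- readout.read_state(): the state, without advancing time (a new reading comes with each control period).
- read_camera(name): name is "side" or "top"; returns a dict with "color" (420x560x3 uint8, blue, green, red), "fx", "fy", "cx", "cy" (pixels), "origin" and "attitude" of the camera in the world. Camera axes: x right, y down, z forward; pixel columns grow to the right and rows downward; lengths in m; the calibration is good to about 2 mm. A picture is of the moment at which its call begins. There is no depth.
- finish_job(): hands the job in; it is judged then, once.
The state is a dict: "time": time; "q": joint angles; "joint_vel": joint speeds; "joint_torque": joint torques, N m; "tool_pos": TCP position; "tcp_rot": TCP orientation; "wrist_force": force on the tool from outside, world axes, zero at the start; "torque": the same for the moment, N m; "width": opening from 0.0 (shut) to 1.0 (fully open); "grip_force": force on a finger pad.
Only numpy, scipy, OpenCV 4.12 (cv2) and the standard library are available. Lean on these libraries where they do the work, as an engineer would, in place of code of your own. Each camera call takes 0.05 s, during which the arm holds its last target. There are 200 camera calls.

### The job

Lay the sugar scoop down inside the open steel canister without dropping it in from above the rim, then shut the canister's hinged lid fully, and after that swing the clasp on its front over and press it flat down onto the lid. Leave the glasses, teapot, spoon block and jar standing where they are.

Things in the scene. Friction and masses are not known exactly. Their poses are not given: they have to be found in the camera images.
- canister: Square open-topped steel canister fixed to the step, 150 x 150 mm outside, 75 mm high, walls and floor 4 mm. Origin: centre of its underside. Its x axis points from the front (clasp side) to the back (lid hinge side), z up. At its front a bracket 60 mm wide carries the clasp.
- canister_in (a point): Centre of the canister's inner floor, 4 mm above the step; axes as the canister's.
- lid (a joint): Angle of the canister's lid in rad: 0 = shut flat on the rim, 1.57 = standing upright at the back, grows as it opens (limit 1.9). The lid is a plain steel plate 156 x 156 x 8 mm without a knob; its hinge is stiff, so it stays where it is left (about 2 to 3 N at the free edge moves it).
- lid_hinge (a point): Middle of the lid's hinge line, on the canister's back rim (75 mm behind the canister's centre, 75 mm up); the line runs along the canister's y. Turns with the lid: its x axis lies in the lid's underside, pointing away from the free edge, its z axis points out of the lid's outer face (up when shut).
- lid_edge (a point): Middle of the lid's free edge, half way through its 8 mm thickness, 154 mm from the hinge line; front edge of the lid when shut.
- clasp (a joint): Angle of the clasp lever in rad: 0 = lying flat on the shut lid, 1.57 = upright, above that leaning outward, away from the canister (limit 2.2). Friction holds it where it is left (about 2 N at the tip moves it).
- clasp_hinge (a point): Clasp pivot, in the middle of the front, 83 mm in front of the canister's centre and 86 mm above the step; the pivot line runs along the canister's y. Turns with the lever, x axis along it.
- clasp_tip (a point): Centre of the round cross bar (44 mm long, 12 mm thick) at the free end of the clasp lever, 64 mm from the pivot. The lever is a dark steel strip 36 mm wide and 5 mm thick.
- scoop: Sugar scoop, 120 mm long: flat-bottomed steel bowl 65 x 55 mm and 32 mm high, open at the front, and a straight wooden handle 56 mm long, 16 mm wide, 14 mm thick. Lies on its flat bottom. Origin: on the underside, middle of its length; x axis from handle to the bowl's open front (handle x = -60 to -5 mm, bowl -5 to +60 mm), z up.
- scoop_grip (a point): Point in the wooden handle to grip, 34 mm behind the scoop's origin and 25 mm above its underside; axes as the scoop's.
- scoop_mid (a point): Middle of the scoop, 16 mm above its origin.
- glass_a: Gold-rimmed tea glass, 62 mm across at the rim, 87 mm high, on the oval steel tray. Origin: centre of its underside. Leave it alone.
- glass_b: Gold-rimmed tea glass, 62 mm across at the rim, 87 mm high, standing on the tiles at the right. Origin: centre of its underside. Leave it alone.
- glass_c: Gold-rimmed tea glass, 62 mm across at the rim, 87 mm high, standing on the tiles at the left. Origin: centre of its underside. Leave it alone.
- teapot: White ceramic teapot, 136 mm across, 136 mm high, its spout along +x to 125 mm and handle along -x to 110 mm from its middle. Origin: centre of its underside. Leave it alone.
- spoon_block: Wooden block 80 x 55 x 45 mm with two upright teaspoons up to 135 mm high. Origin: centre of its underside. Leave it alone.
- tea_jar: Closed glass jar, 72 mm across, 110 mm high. Origin: centre of its underside. Leave it alone.
Mind the look-alikes: they are no part of the job. What is shaped like the scoop but orange or red is not meant.

How it is judged:
By the outcome, as a careful person would: the job done as asked, in the order asked, and still so for the second after the job is handed in, with the robot touching nothing.
It also fails if it takes over 64 s, if anything falls off the work surface, if the arm or the gripper's body presses on something with over 40 N, if the wrist force passes 120 N, or if a joint passes its speed limit or range.

## Working session

There is one attempt and no reset: what is moved stays moved. The work goes in short steps, Python scripts to look and compute and a tool call to move; the robot and the scene stay as the last step left them, time stands still between calls to the robot, and variables do not carry over. Pictures are saved under pics/ and viewed, at most 10 in all, crops included, and the job is handed in when it is done.

Besides the shell and the picture viewer there is one more tool, called after "Call:" by a JSON object that holds its "name" and its "arguments". jog_arm: Moves the arm, as the interface text tells. Its arguments: {"type":"object","properties":{"deltas":{"type":"array"},"squeeze":{"type":"number"}},"required":["deltas"]}

```bash
ls; mkdir -p pics
python3 - <<'E'
from workcell import readout, read_camera, bot
import cv2,numpy as np
np.set_printoptions(precision=4,suppress=True)
for n in("side","top"):
    c=read_camera(n); cv2.imwrite(f"pics/{n}0.png",c["color"]); print(n,{k:np.array(v) for k,v in c.items() if k!="color"})
s=readout.read_state(); print(s)
print(bot.tip_extent)
E
```

```text
pics
side {'fx': array(525.0407), 'fy': array(525.0407), 'cx': array(296.9746), 'cy': array(203.4546), 'origin': array([ 0.0812, -1.2234,  1.2478]), 'attitude': array([-2.2661,  0.3655, -0.1915])}
top {'fx': array(542.1219), 'fy': array(542.1219), 'cx': array(279.6852), 'cy': array(202.277), 'origin': array([0.4154, 0.0435, 1.7666]), 'attitude': array([-2.1906,  2.1783, -0.0848])}
{'time': 0.1, 'q': array([ 1.1471,  0.2647,  1.6052,  0.    ,  1.2737, -0.0369]), 'joint_vel': array([-0.0009, -0.0025, -0.0012,  0.0007, -0.0001,  0.0006]), 'joint_torque': array([ -0.    , -51.6705, -36.859 ,  -0.0001,   0.0062,  -0.    ]), 'tool_pos': array([0.2544, 0.6246, 0.2471]), 'tcp_rot': array([-0.6037, -3.0826,  0.0031]), 'wrist_force': array([ 0.2833, -0.2328, -0.9194]), 'torque': array([ 0.0568, -0.0137,  0.0009]), 'grip_force': 0.0, 'width': 1.0016985017471676}
0.017
```

View pics/side0.png

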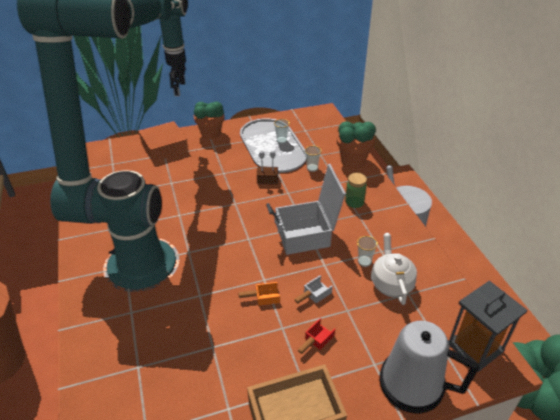

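View pics/top0.png

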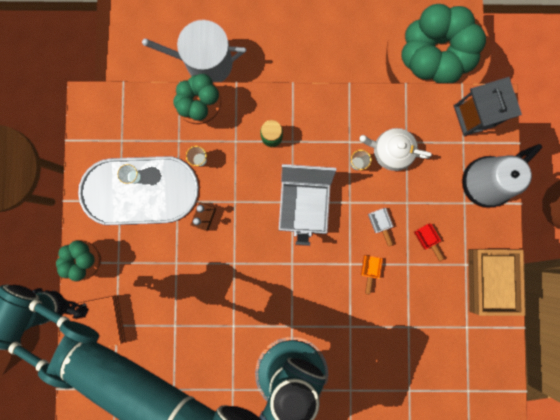

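Three scoop shapes in the top view: steel at (382,222), orange at (371,268) and red at (430,238). The steel bowl with the wooden handle fits the description. Confirming it in an enlarged crop, together with the canister.

```bash
cat > cam.py <<'E'
import numpy as np, cv2
from scipy.spatial.transform import Rotation as R
from workcell import read_camera, readout
np.set_printoptions(precision=4,suppress=True)
def rot(c): 
    a=np.array(c["attitude"]); return R.from_rotvec(a).as_matrix() if a.shape==(3,) else a
def ray(c,p): 
    d=rot(c)@np.array([(p[0]-c["cx"])/c["fx"],(p[1]-c["cy"])/c["fy"],1]); return np.array(c["origin"]),d/np.linalg.norm(d)
def plane(c,p,z):
    o,d=ray(c,p); return o+d*(z-o[2])/d[2]
def cross(c1,p1,c2,p2):
    o1,d1=ray(c1,p1);o2,d2=ray(c2,p2)
    t=np.linalg.lstsq(np.c_[d1,-d2],o2-o1,rcond=None)[0]
    a,b=o1+t[0]*d1,o2+t[1]*d2; return (a+b)/2,np.linalg.norm(a-b)
def proj(c,P):
    q=rot(c).T@(np.array(P)-c["origin"]); return np.array([c["fx"]*q[0]/q[2]+c["cx"],c["fy"]*q[1]/q[2]+c["cy"]])
E
python3 - <<'E'
import cv2,numpy as np
t=cv2.imread("pics/top0.png");s=cv2.imread("pics/side0.png")
a=cv2.resize(t[155:255,265:400],None,fx=4,fy=4,interpolation=2)[:, :540]
b=cv2.resize(s[165:310,255:355],None,fx=4,fy=4,interpolation=2)
h=600;im=np.zeros((h,800,3),np.uint8)
im[:400,:400]=a[:400,:400] if 0 else a[:400,:400]
im[:580,400:800]=b
im[400:600,:400]=cv2.resize(t[200:250,350:450],None,fx=4,fy=4,interpolation=2)
cv2.imwrite("pics/crop1.png",im)
E
```

```text
(no output)
```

View pics/crop1.png

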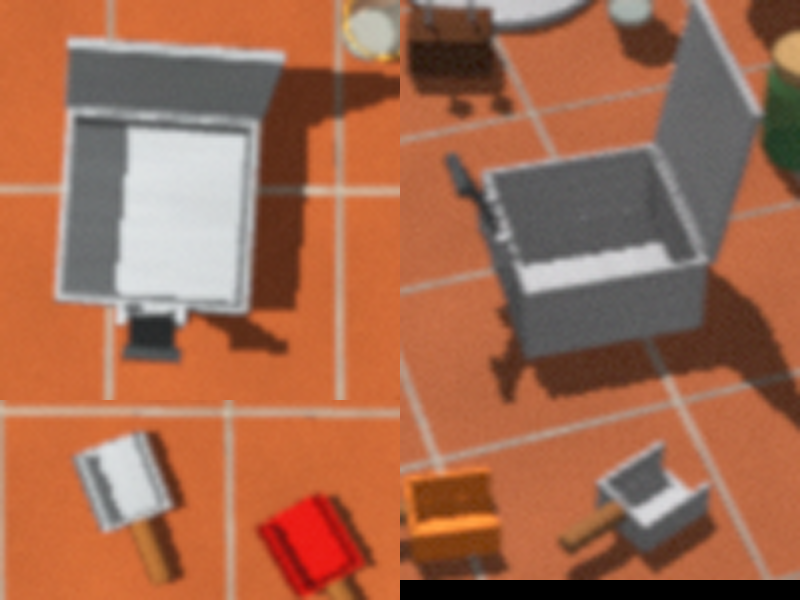

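Crop shows the steel scoop (wooden handle end at top ≈(390,244), bowl ≈(382,220)), canister rim corners and clasp leaning outward at ≈(303,240). Now triangulate.

Run:
```python
from cam import *
T=read_camera("top");S=read_camera("side")
def t(u,v): return (265+u/4-.4,155+v/4-.4)
def s(u,v): return (255+(u-400)/4-.4,165+v/4-.4)
def w(u,v): return (350+u/4-.4,200+(v-400)/4-.4)
P={"FL":(t(57,298),s(487,172)),"FR":(t(248,310),s(522,290)),"BL":(t(68,110),s(655,150)),"BR":(t(260,122),s(706,260)),
"lidL":(t(68,40),s(695,3)),"lidR":(t(284,53),s(757,110)),"claspR":(t(180,355),s(480,210)),"claspL":(t(124,355),s(453,158)),"claspmid":(t(152,355),s(455,170)),
"handEnd":(w(162,578),s(568,543))}
for k,(a,b) in P.items(): print(k,*cross(T,a,S,b))
for z in (0,.03,.06,.075,.1): 
  c=[plane(T,P[k][0],z) for k in("FL","FR","BL","BR")]; print(z,np.mean(c,0),np.linalg.norm(c[0]-c[1]),np.linalg.norm(c[0]-c[2]),np.linalg.norm(c[2]-c[3]),np.linalg.norm(c[1]-c[3]))
c=[plane(T,P[k][0],.075) for k in("FL","FR","BL","BR")]
for a,b in((0,2),(1,3)): d=c[b]-c[a];print("yaw x",np.degrees(np.arctan2(d[1],d[0])))
for a,b in((1,0),(3,2)): d=c[b]-c[a];print("yaw y",np.degrees(np.arctan2(-d[0],d[1])))
# scoop
for n,p in dict(A=(75,457),B=(148,433),C=(180,507),D=(107,530)).items(): print(n,plane(T,w(*p),.032))
print("hend",plane(T,w(162,578),.03), "hroot",plane(T,w(143,522),.03))
# floor side points of scoop: handle and bowl base
for n,p in dict(A=(600,483),D=(0,0)).items(): print(n,plane(S,s(*p),.032))
print(readout.read_state()["time"])
```

```text
FL [0.46   0.041  0.0775] 0.003101258598238717
FR [ 0.4476 -0.1062  0.0814] 0.004800315172172728
BL [0.608  0.0332 0.0695] 0.0030911762263009243
BR [ 0.5968 -0.1165  0.0797] 0.00012135987662219962
lidL [0.6393 0.0351 0.2187] 0.002354131401872799
lidR [ 0.6289 -0.119   0.2305] 0.0028244979570975215
claspR [ 0.4208 -0.0531  0.1274] 0.012376603054349424
claspL [ 0.4164 -0.0091  0.1464] 0.0038083268042227174
claspmid [ 0.4145 -0.0292  0.1512] 0.00048230417127860845
handEnd [ 0.4136 -0.3145  0.0292] 0.00031484169168782047
0 [ 0.533  -0.0409  0.    ] 0.15574264458053194 0.15414554316549434 0.15757910005103637 0.15417536918330815
0.03 [ 0.531  -0.0395  0.03  ] 0.15309784280952446 0.15152786316747544 0.15490311182692962 0.15155718268365034
0.06 [ 0.529  -0.0381  0.06  ] 0.15045304103851698 0.14891018316945664 0.15222712360282284 0.1489389961839927
0.075 [ 0.528  -0.0373  0.075 ] 0.14913064015301325 0.14760134317044724 0.15088912949076946 0.14762990293416375
0.1 [ 0.5263 -0.0361  0.1   ] 0.14692663867717365 0.14541994317209828 0.1486591393040139 0.14544808085111557
yaw x -3.02908357132469
yaw x -3.7116117369525985
yaw y -3.2716631662507094
yaw y -3.261968685541319
A [ 0.5101 -0.2452  0.032 ]
B [ 0.5297 -0.3039  0.032 ]
C [ 0.4705 -0.3289  0.032 ]
D [ 0.4518 -0.2704  0.032 ]
hend [ 0.4138 -0.3144  0.03  ] hroot [ 0.4584 -0.2996  0.03  ]
A [ 0.4536 -0.2707  0.032 ]
D [0.1063 0.4668 0.032 ]
0.2
```

Measurements are consistent: step at z≈0 (rim 0.077, 148–151 mm sides), canister centre (0.528,-0.037), yaw -3.3°, lid about 102° open, clasp about 115°. Scoop yaw is about 20°, with the grip point near (0.434,-0.309). Refining the scoop with a mask and computing the first move.

```bash
cat >> cam.py <<'E'
def go(x,y,z,yaw,tilt=0,frm=None):
    """delta (mm, deg) in tool axes from measured pose to TCP xyz, tool y at yaw (deg)"""
    s=readout.read_state(); R0=R.from_rotvec(s["tcp_rot"]); p=np.radians(yaw)
    Y=np.array([np.cos(p),np.sin(p),0]);Z=np.array([0,0,-1.]);X=np.cross(Y,Z)
    R1=R.from_matrix(np.c_[X,Y,Z])*R.from_euler("x",tilt,degrees=True)
    d=R0.inv().apply(np.array([x,y,z])-s["tool_pos"])*1000; r=np.degrees((R0.inv()*R1).as_rotvec())
    print("go",(x,y,z,yaw),"mm",d.round(1),"deg",r.round(1))
E
python3 - <<'E'
from cam import *
T=read_camera("top");im=T["color"]
hsv=cv2.cvtColor(im,cv2.COLOR_BGR2HSV)
roi=np.zeros(im.shape[:2],np.uint8);roi[203:236,368:398]=1
m=((hsv[...,1]<90)&(hsv[...,2]>50)&(roi>0)).astype(np.uint8)
m=cv2.morphologyEx(m,cv2.MORPH_OPEN,np.ones((3,3)))
c=max(cv2.findContours(m,0,2)[0],key=cv2.contourArea); b=cv2.boxPoints(cv2.minAreaRect(c))
P=np.array([plane(T,p,.028) for p in b]);print(cv2.contourArea(c),P,P.mean(0),np.linalg.norm(P-np.roll(P,1,0),axis=1))
for i in range(4): d=P[(i+1)%4]-P[i];print(np.degrees(np.arctan2(d[1],d[0])))
go(.255,.625,.35,68);go(.43,.25,.35,30);go(.434,-.309,.12,-69.5)
E
```

```text
369.5 [[ 0.5105 -0.2432  0.028 ]
 [ 0.5339 -0.301   0.028 ]
 [ 0.4703 -0.3259  0.028 ]
 [ 0.447  -0.2682  0.028 ]] [ 0.4904 -0.2846  0.028 ] [0.0682 0.0624 0.0683 0.0622]
-67.95588272950005
-158.63935993493757
111.97592997357556
21.501790298447613
go (0.255, 0.625, 0.35, 68) mm [  -0.4    0.2 -102.4] deg [-0.1 -0.  -0.2]
go (0.43, 0.25, 0.35, 30) mm [-303.9 -281.  -102.1] deg [-0.1  0.  37.8]
go (0.434, -0.309, 0.12, -69.5) mm [-518.5 -797.   128.5] deg [ -0.    0.1 137.3]
```

Call:
{"name": "jog_arm", "arguments": {"deltas": [0,0,-0.05,0,0,0,0.2,-0.03,-0.03,-0.09,0,0,5,0.2,-0.06,-0.06,-0.102,0,0,12,0.2,-0.095,-0.09,-0.102,0,0,18,0.2,-0.13,-0.12,-0.102,0,0,24,0.2,-0.165,-0.15,-0.102,0,0,30,0.2,-0.2,-0.185,-0.102,0,0,34,0.2,-0.235,-0.215,-0.102,0,0,38,0.2]}}

```text
time: 1.05
tool_pos: [0.3914, 0.3353, 0.3504]
tcp_rot: [1.578, 2.716, 0.0]
wrist_force: [1.3, -0.4, -0.1]
width: 0.601
grip_force: 0.0
```

```bash
python3 -c "
from cam import *
go(.42,0,.33,-15);go(.433,-.3085,.20,-68.5)"
```

```text
go (0.42, 0, 0.33, -15) mm [-305.5 -141.2   20.4] deg [ 0.   0.  44.7]
go (0.433, -0.3085, 0.2, -68.5) mm [-579.9 -282.7  150.4] deg [ 0.  -0.  98.2]
```

Call:
{"name": "jog_arm", "arguments": {"deltas": [-0.038,-0.018,0,0,0,6,0.2,-0.076,-0.035,0,0,0,12,0.2,-0.114,-0.053,0,0,0,18,0.2,-0.152,-0.07,0,0,0,24,0.2,-0.19,-0.088,0,0,0,30,0.2,-0.229,-0.106,0,0,0,35,0.2,-0.267,-0.123,0.005,0,0,40,0.2,-0.305,-0.141,0.01,0,0,45,0.2]}}

```text
time: 1.85
tool_pos: [0.4205, 0.001, 0.3406]
tcp_rot: [2.498, 1.904, 0.002]
wrist_force: [0.8, 0.4, 0.4]
width: 0.601
grip_force: 0.0
```

```bash
python3 -c "
from cam import *
go(.433,-.3085,.20,-68.5)"
```

```text
go (0.433, -0.3085, 0.2, -68.5) mm [-295.2   93.8  140.6] deg [ 0.1 -0.1 53.1]
```

Call:
{"name": "jog_arm", "arguments": {"deltas": [-0.037,0.012,0.015,0,0,7,0.2,-0.074,0.024,0.03,0,0,14,0.2,-0.111,0.036,0.05,0,0,21,0.2,-0.148,0.047,0.07,0,0,28,0.2,-0.185,0.059,0.09,0,0,35,0.2,-0.222,0.07,0.11,0,0,42,0.2,-0.259,0.082,0.125,0,0,48,0.2,-0.295,0.094,0.14,0,0,53,0.2]}}

```text
time: 2.65
tool_pos: [0.4337, -0.3083, 0.1994]
tcp_rot: [-3.086, -0.588, 0.0]
wrist_force: [0.6, 0.0, -0.2]
width: 0.601
grip_force: 0.0
```

```bash
python3 -c "
from cam import *
go(.433,-.3085,.1,-68.5);go(.433,-.3085,.023,-68.5)"
```

```text
go (0.433, -0.3085, 0.1, -68.5) mm [-0.8 -0.  99.4] deg [-0.   0.   0.1]
go (0.433, -0.3085, 0.023, -68.5) mm [ -0.8  -0.  176.4] deg [-0.   0.   0.1]
```

Call:
{"name": "jog_arm", "arguments": {"deltas": [0,0,0.045,0,0,0,0.2,0,0,0.09,0,0,0,0.2,0,0,0.125,0,0,0,0.2,0,0,0.15,0,0,0,0.2,0,0,0.165,0,0,0,0.2,0,0,0.175,0,0,0,0.2,0,0,0.175,0,0,0,0.2], "squeeze": 40}}

```text
time: 3.35
tool_pos: [0.4338, -0.3064, 0.0246]
tcp_rot: [-3.084, -0.595, 0.001]
wrist_force: [0.4, -0.2, 0.3]
width: 0.6
grip_force: 0.0
```

Call:
{"name": "jog_arm", "arguments": {"deltas": [0,0,0,0,0,0,-0.4,0,0,0,0,0,0,-1,0,0,0,0,0,0,-1,0,0,0,0,0,0,-1,0,0,0,0,0,0,-1,0,0,0,0,0,0,-1], "squeeze": 40}}

```text
time: 3.95
tool_pos: [0.4352, -0.3075, 0.0268]
tcp_rot: [3.083, 0.595, 0.003]
wrist_force: [-1.1, 0.6, 7.4]
width: 0.183
grip_force: 44.3
```

Run:
```python
from cam import *
s=readout.read_state();print(s["tool_pos"],s["width"],s["grip_force"],s["wrist_force"])
T=read_camera("top");S=read_camera("side")
t=cv2.resize(T["color"][190:290,340:440],None,fx=4,fy=4,interpolation=2)
q=cv2.resize(S["color"][230:330,260:360],None,fx=4,fy=4,interpolation=2)
cv2.imwrite("pics/g1.png",np.hstack([t,q]))
```

```text
[ 0.4352 -0.3075  0.0268] 0.1826804749880331 44.341426491737366 [-1.0743  0.5665  7.3683]
```

View pics/g1.png

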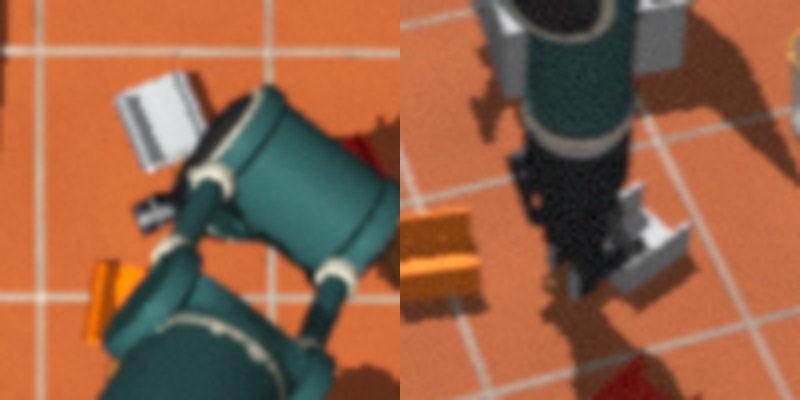

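Handle gripped (15.5 mm opening, 44 N), with the steel bowl in front of the fingers and the look-alikes untouched. Lifting straight up and computing the transfer.

Call:
{"name": "jog_arm", "arguments": {"deltas": [0,0,-0.02,0,0,0,-1,0,0,-0.05,0,0,0,-1,0,0,-0.09,0,0,0,-1,0,0,-0.13,0,0,0,-1,0,0,-0.16,0,0,0,-1,0,0,-0.16,0,0,0,-1]}}

```text
time: 4.65
tool_pos: [0.4369, -0.3089, 0.191]
tcp_rot: [3.077, 0.594, 0.011]
wrist_force: [0.3, 0.1, -0.6]
width: 0.175
grip_force: 43.4
```

```bash
python3 -c "
from cam import *
go(.526,-.071,.185,-3.3)"
```

```text
go (0.526, -0.071, 0.185, -3.3) mm [ 171.1 -187.7    5.2] deg [  0.6   0.  -64.9]
```

Call:
{"name": "jog_arm", "arguments": {"deltas": [0.021,-0.023,0,0,0,-8,-1,0.043,-0.047,0,0,0,-16,-1,0.064,-0.07,0,0,0,-24,-1,0.086,-0.094,0,0,0,-32,-1,0.107,-0.117,0,0,0,-40,-1,0.128,-0.141,0,0,0,-48,-1,0.15,-0.165,0,0,0,-57,-1,0.171,-0.188,0,0.3,0,-65,-1]}}

```text
time: 5.45
tool_pos: [0.5221, -0.067, 0.1836]
tcp_rot: [-2.27, -2.162, 0.004]
wrist_force: [-0.2, -0.9, -1.9]
width: 0.176
grip_force: 43.3
```

Call:
{"name": "jog_arm", "arguments": {"deltas": [0,0,0,0,0,0,-1,0,0,0,0,0,0,-1]}}

```text
time: 5.65
tool_pos: [0.5221, -0.068, 0.1839]
tcp_rot: [-2.277, -2.155, 0.004]
wrist_force: [-0.3, -1.3, -0.9]
width: 0.174
grip_force: 43.3
```

Run:
```python
from cam import *
T=read_camera("top");S=read_camera("side")
t=cv2.resize(T["color"][150:260,255:355],None,fx=4,fy=4,interpolation=2)
q=cv2.resize(S["color"][130:240,245:345],None,fx=4,fy=4,interpolation=2)
cv2.imwrite("pics/h1.png",np.hstack([t,q]))
go(.526,-.071,.1,-3.3)
```

```text
go (0.526, -0.071, 0.1, -3.3) mm [-1.9  4.5 84.3] deg [-0.3 -0.1  0.1]
```

View pics/h1.png

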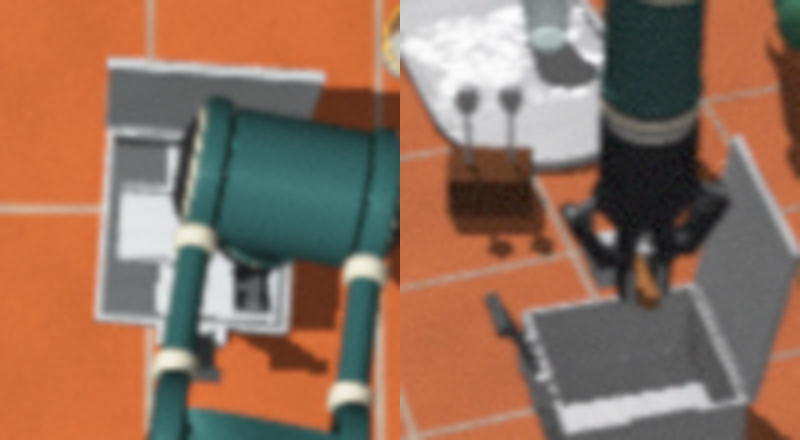

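Run:
```python
from cam import *
T=read_camera("top");S=read_camera("side")
Rz=R.from_euler("z",-3.3,degrees=True)
for n,c,p,z in (("bowl front mid",T,(284.2,205),.185),("bowl front mid",T,(284.2,205),.16),("handle end top",S,(307,197.5),.188),("handle end bot",S,(307,205),.174)):
    P=plane(c,p,z);print(n,P,"canister:",Rz.inv().apply(P-[.528,-.037,0]))
```

```text
bowl front mid [0.5262 0.0263 0.185 ] canister: [-0.0054  0.0631  0.185 ]
bowl front mid [0.528  0.0261 0.16  ] canister: [-0.0036  0.0629  0.16  ]
handle end top [ 0.5304 -0.0623  0.188 ] canister: [ 0.0039 -0.0251  0.188 ]
handle end bot [ 0.5243 -0.0807  0.174 ] canister: [-0.0012 -0.0439  0.174 ]
```

Call:
{"name": "jog_arm", "arguments": {"deltas": [-0.001,0.002,0.01,0,0,0,-1,-0.002,0.0045,0.04,-0.3,0,0,-1,-0.002,0.0045,0.075,-0.3,0,0,-1,-0.002,0.0045,0.105,-0.3,0,0,-1,-0.002,0.0045,0.125,-0.3,0,0,-1,-0.002,0.0045,0.14,-0.3,0,0,-1,-0.002,0.0045,0.14,-0.3,0,0,-1]}}

```text
time: 6.55
tool_pos: [0.5245, -0.0705, 0.0425]
tcp_rot: [-2.279, -2.155, 0.001]
wrist_force: [0.1, -0.2, -1.0]
width: 0.175
grip_force: 43.3
```

Call:
{"name": "jog_arm", "arguments": {"deltas": [0,0,0.004,0,0,0,-1,0,0,0.008,0,0,0,-1,0,0,0.008,0,0,0,-1]}}

```text
time: 6.85
tool_pos: [0.5274, -0.0705, 0.0378]
tcp_rot: [-2.282, -2.159, -0.005]
wrist_force: [0.1, 0.6, -1.2]
width: 0.177
grip_force: 43.3
```

Call:
{"name": "jog_arm", "arguments": {"deltas": [0,0,0.002,0,0,0,-1,0,0,0.004,0,0,0,-1,0,0,0.004,0,0,0,-1]}}

```text
time: 7.15
tool_pos: [0.5268, -0.0703, 0.0333]
tcp_rot: [-2.281, -2.159, -0.004]
wrist_force: [-0.6, -0.8, -1.8]
width: 0.175
grip_force: 43.3
```

Call:
{"name": "jog_arm", "arguments": {"deltas": [0,0,0.0015,0,0,0,-1,0,0,0.003,0,0,0,-1,0,0,0.003,0,0,0,-1]}}

```text
time: 7.45
tool_pos: [0.527, -0.0705, 0.0309]
tcp_rot: [-2.281, -2.159, -0.004]
wrist_force: [-0.8, 0.3, 4.6]
width: 0.177
grip_force: 44.0
```

Call:
{"name": "jog_arm", "arguments": {"deltas": [0,0,0,0,0,0,-0.4,0,0,0,0,0,0,0.0,0,0,0,0,0,0,0.0,0,0,0,0,0,0,0.0,0,0,-0.02,0,0,0,0.0,0,0,-0.06,0,0,0,0.0,0,0,-0.11,0,0,0,0.0,0,0,-0.16,0,0,0,0.0]}}

```text
time: 8.25
tool_pos: [0.5258, -0.0706, 0.1912]
tcp_rot: [-2.28, -2.158, -0.002]
wrist_force: [1.1, -0.2, -0.3]
width: 0.501
grip_force: 0.0
```

Call:
{"name": "jog_arm", "arguments": {"deltas": [0,0,-0.05,0,0,0,-0.5,0,0,-0.1,0,0,0,-1,0,0,-0.11,0,0,0,-1]}}

```text
time: 8.55
tool_pos: [0.5298, -0.0716, 0.3083]
tcp_rot: [2.275, 2.153, 0.016]
wrist_force: [0.3, 0.3, 0.8]
width: 0.008
grip_force: 0.0
```

Run:
```python
from cam import *
T=read_camera("top");S=read_camera("side")
t=cv2.resize(T["color"][150:260,255:355],None,fx=4,fy=4,interpolation=2)
q=cv2.resize(S["color"][150:260,245:345],None,fx=4,fy=4,interpolation=2)
cv2.imwrite("pics/i1.png",np.hstack([t,q]))
go(.68,-.044,.30,-3.3)
```

```text
go (0.68, -0.044, 0.3, -3.3) mm [ 35.6 150.1   4.8] deg [ 0.4 -0.1  0.1]
```

View pics/i1.png

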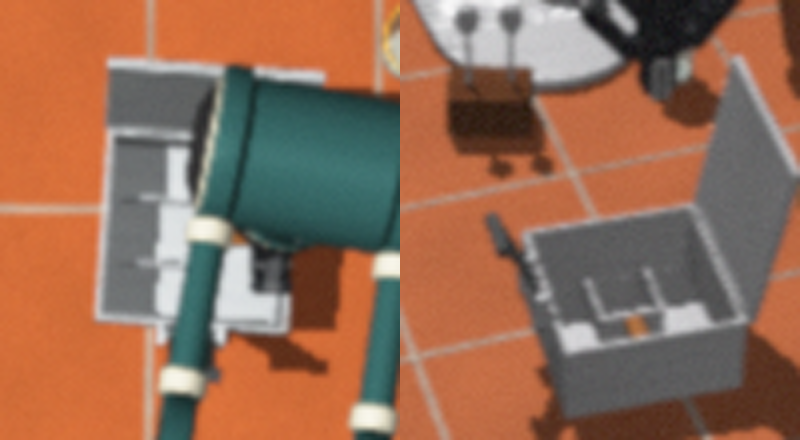

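Scoop lies flat in the canister (bowl walls and orange-brown handle end visible at (625,300) in the crop), lid still open. Moving behind the lid with the fingers shut.

Call:
{"name": "jog_arm", "arguments": {"deltas": [0.009,0.03,0,0,0,0,-1,0.018,0.07,0,0,0,0,-1,0.027,0.11,0,0,0,0,-1,0.036,0.15,0,0,0,0,-1,0.036,0.155,0.03,0,0,0,-1,0.036,0.155,0.065,0,0,0,-1,0.036,0.155,0.085,0,0,0,-1,0.036,0.155,0.085,0,0,0,-1]}}

```text
time: 9.45
tool_pos: [0.6788, -0.0429, 0.2067]
tcp_rot: [-2.273, -2.151, 0.01]
wrist_force: [-0.6, -1.3, 0.0]
width: -0.003
grip_force: 0.0
```

Run:
```python
from cam import *
s=readout.read_state();Rz=R.from_euler("z",-3.3,degrees=True)
print(s["tool_pos"],Rz.inv().apply(s["tool_pos"]-[.528,-.037,0]),s["wrist_force"])
go(*(np.array([.528,-.037,.217])+Rz.apply([.0975,0,0])),-3.3)
```

```text
[ 0.6788 -0.0429  0.2067] [0.1509 0.0028 0.2067] [-0.5721 -1.3247  0.0435]
go (np.float64(0.6253383271198678), np.float64(-0.042612492628557805), np.float64(0.217), -3.3) mm [ -2.6 -53.5  -9.6] deg [-0.7 -0.2  0.1]
```

Call:
{"name": "jog_arm", "arguments": {"deltas": [-0.001,-0.015,-0.005,0,0,0,-1,-0.002,-0.03,-0.01,0,0,0,-1,-0.003,-0.042,-0.01,0,0,0,-1,-0.003,-0.054,-0.01,0,0,0,-1,-0.003,-0.065,-0.01,0,0,0,-1,-0.003,-0.076,-0.009,0,0,0,-1,-0.003,-0.086,-0.008,0,0,0,-1]}}

```text
time: 10.15
tool_pos: [0.5964, -0.0417, 0.2235]
tcp_rot: [-2.281, -2.159, -0.004]
wrist_force: [1.2, 0.0, 3.0]
width: -0.001
grip_force: 1.0
```

Run:
```python
from cam import *
s=readout.read_state();Rz=R.from_euler("z",-3.3,degrees=True)
print(s["tool_pos"],Rz.inv().apply(s["tool_pos"]-[.528,-.037,0]),s["wrist_force"])
go(*(np.array([.528,-.037,.186])+Rz.apply([.0068,0,0])),-3.3)
T=read_camera("top");S=read_camera("side")
t=cv2.resize(T["color"][140:250,255:355],None,fx=4,fy=4,interpolation=2)
q=cv2.resize(S["color"][150:260,255:355],None,fx=4,fy=4,interpolation=2)
cv2.imwrite("pics/j1.png",np.hstack([t,q]))
```

```text
[ 0.5964 -0.0417  0.2235] [ 0.0686 -0.0008  0.2235] [1.2267 0.0322 2.9995]
go (np.float64(0.5347887243529754), np.float64(-0.03739143538332505), np.float64(0.186), -3.3) mm [  0.8 -61.8  37.5] deg [ 0.1 -0.1  0.1]
```

View pics/j1.png

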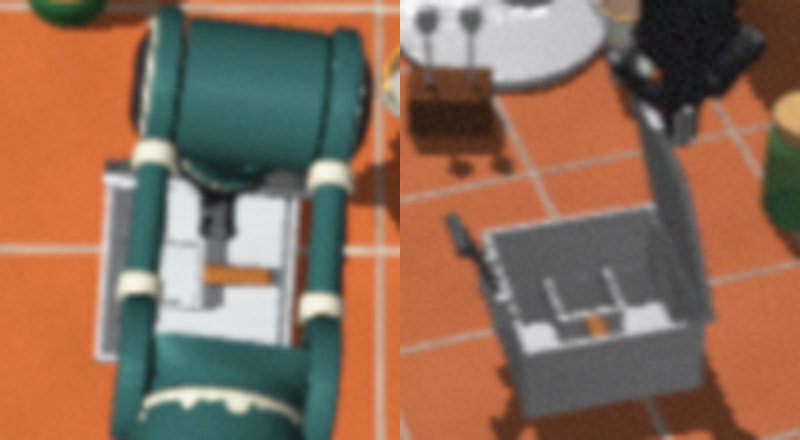

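Lid has been swung forward to about 80°, with the fingers behind it at (680,120) and no bad contacts. Following the arc on.

Call:
{"name": "jog_arm", "arguments": {"deltas": [0,-0.018,0.01,0,0,0,-1,0,-0.035,0.019,0,0,0,-1,0,-0.048,0.028,0,0,0,-1,0,-0.062,0.038,0,0,0,-1,0,-0.073,0.05,0,0,0,-1,0,-0.083,0.062,0,0,0,-1,0,-0.091,0.077,0,0,0,-1,0,-0.098,0.091,0,0,0,-1]}}

```text
time: 11.05
tool_pos: [0.4987, -0.036, 0.1313]
tcp_rot: [-2.281, -2.158, -0.003]
wrist_force: [1.0, -0.4, -0.0]
width: 0.002
grip_force: 0.5
```

Run:
```python
from cam import *
s=readout.read_state();Rz=R.from_euler("z",-3.3,degrees=True)
print(s["tool_pos"],Rz.inv().apply(s["tool_pos"]-[.528,-.037,0]),s["wrist_force"])
```

```text
[ 0.4987 -0.036   0.1313] [-0.0293 -0.0007  0.1313] [ 1.0129 -0.429  -0.041 ]
```

Call:
{"name": "jog_arm", "arguments": {"deltas": [0,-0.004,0.01,0,0,0,-1,0,-0.006,0.02,0,0,0,-1,0,-0.006,0.028,0,0,0,-1,0,-0.006,0.032,0,0,0,-1,0,-0.006,0.032,0,0,0,-1]}}

```text
time: 11.55
tool_pos: [0.494, -0.0357, 0.1004]
tcp_rot: [-2.281, -2.158, -0.004]
wrist_force: [0.5, -0.0, 0.5]
width: -0.001
grip_force: 0.0
```

Call:
{"name": "jog_arm", "arguments": {"deltas": [0,0,0.002,0,0,0,-1,0,0,0.004,0,0,0,-1,0,0,0.004,0,0,0,-1]}}

```text
time: 11.85
tool_pos: [0.4946, -0.0357, 0.0998]
tcp_rot: [-2.281, -2.159, -0.005]
wrist_force: [-10.2, 0.4, 22.9]
width: 0.0
grip_force: 11.9
```

Run:
```python
from cam import *
T=read_camera("top");S=read_camera("side")
t=cv2.resize(T["color"][140:250,255:355],None,fx=4,fy=4,interpolation=2)
q=cv2.resize(S["color"][170:280,235:335],None,fx=4,fy=4,interpolation=2)
cv2.imwrite("pics/k1.png",np.hstack([t,q]))
```

```text
(no output)
```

View pics/k1.png

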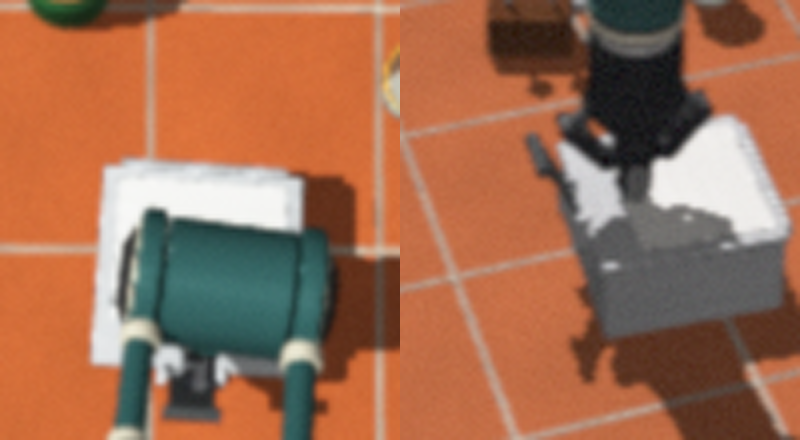

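Lid lies shut: 23 N press at tip height 83 mm, and the plate covers the rim. Clasp is still leaning outward. Going up and over to the front of the clasp.

Call:
{"name": "jog_arm", "arguments": {"deltas": [0,0,-0.04,0,0,0,-1,0,0,-0.085,0,0,0,-1,0,0,-0.13,0,0,0,-1,0,-0.03,-0.135,0,0,0,-1,0,-0.06,-0.135,0,0,0,-1,0,-0.09,-0.135,0,0,0,-1,0,-0.113,-0.135,0,0,0,-1,0,-0.113,-0.135,0,0,0,-1]}}

```text
time: 12.75
tool_pos: [0.3788, -0.0296, 0.231]
tcp_rot: [-2.281, -2.158, -0.004]
wrist_force: [0.1, -0.2, 0.4]
width: -0.003
grip_force: 0.0
```

Run:
```python
from cam import *
s=readout.read_state();Rz=R.from_euler("z",-3.3,degrees=True)
print(s["tool_pos"],Rz.inv().apply(s["tool_pos"]-[.528,-.037,0]),s["q"])
go(*(np.array([.528,-.037,.147])+Rz.apply([-.147,0,0])),-3.3)
```

```text
[ 0.3788 -0.0296  0.231 ] [-0.1494 -0.0012  0.231 ] [-0.1459 -0.3161  2.2019  0.0028  1.2549 -0.0914]
go (np.float64(0.3812437529577379), np.float64(-0.02853808803694361), np.float64(0.147), -3.3) mm [ 1.   2.3 84. ] deg [ 0.1 -0.1  0.1]
```

Call:
{"name": "jog_arm", "arguments": {"deltas": [0.001,0,0.03,0,0,0,-1,0.001,0,0.06,0,0,0,-1,0.001,0,0.08,0,0,0,-1,0.001,0,0.084,0,0,0,-1,0.001,0,0.084,0,0,0,-1]}}

```text
time: 13.25
tool_pos: [0.3811, -0.0286, 0.1468]
tcp_rot: [-2.28, -2.158, -0.003]
wrist_force: [0.4, 0.7, -0.2]
width: -0.002
grip_force: 0.0
```

Call:
{"name": "jog_arm", "arguments": {"deltas": [0,0.012,-0.002,0,0,0,-1,0,0.023,-0.004,0,0,0,-1,0,0.034,-0.004,0,0,0,-1,0,0.044,-0.004,0,0,0,-1,0,0.053,-0.004,0,0,0,-1,0,0.06,-0.003,0,0,0,-1,0,0.066,-0.001,0,0,0,-1,0,0.071,0.001,0,0,0,-1]}}

```text
time: 14.05
tool_pos: [0.452, -0.0325, 0.1459]
tcp_rot: [-2.281, -2.158, -0.004]
wrist_force: [-1.4, -0.1, 0.9]
width: 0.002
grip_force: 0.7
```

Run:
```python
from cam import *
s=readout.read_state();Rz=R.from_euler("z",-3.3,degrees=True)
print(s["tool_pos"],Rz.inv().apply(s["tool_pos"]-[.528,-.037,0]),s["wrist_force"])
T=read_camera("top");S=read_camera("side")
t=cv2.resize(T["color"][140:250,255:355],None,fx=4,fy=4,interpolation=2)
q=cv2.resize(S["color"][170:280,235:335],None,fx=4,fy=4,interpolation=2)
cv2.imwrite("pics/l1.png",np.hstack([t,q]))
```

```text
[ 0.452  -0.0325  0.1459] [-0.0761  0.0002  0.1459] [-1.3658 -0.1046  0.8781]
```

View pics/l1.png

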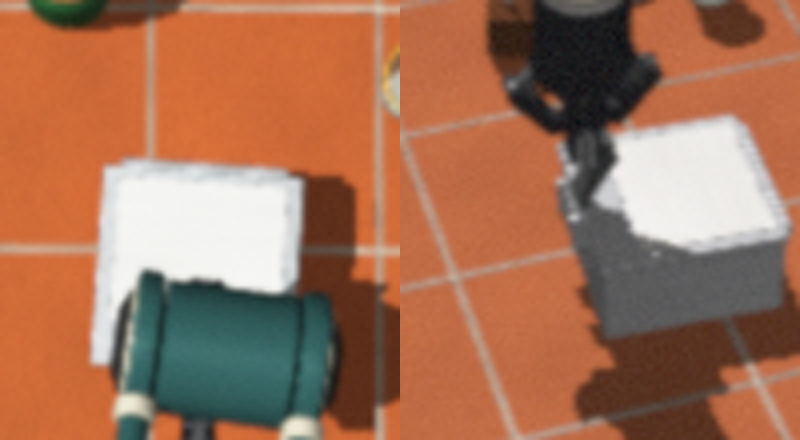

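The clasp has passed upright and now leans over the lid at about 60° (bar at (610,160) in the crop). Following the arc down.

Call:
{"name": "jog_arm", "arguments": {"deltas": [0,0.006,0.003,0,0,0,-1,0,0.011,0.007,0,0,0,-1,0,0.015,0.012,0,0,0,-1,0,0.019,0.017,0,0,0,-1,0,0.023,0.023,0,0,0,-1,0,0.025,0.029,0,0,0,-1,0,0.027,0.035,0,0,0,-1,0,0.027,0.038,0,0,0,-1]}}

```text
time: 14.95
tool_pos: [0.4789, -0.0339, 0.1076]
tcp_rot: [-2.281, -2.159, -0.004]
wrist_force: [1.9, -0.0, 2.6]
width: 0.001
grip_force: 1.1
```

Call:
{"name": "jog_arm", "arguments": {"deltas": [0,0,0.002,0,0,0,-1,0,0,0.003,0,0,0,-1,0,0,0.003,0,0,0,-1]}}

```text
time: 15.25
tool_pos: [0.4786, -0.0338, 0.1055]
tcp_rot: [-2.281, -2.159, -0.004]
wrist_force: [0.8, 0.8, 2.3]
width: 0.001
grip_force: 1.6
```

Call:
{"name": "jog_arm", "arguments": {"deltas": [0,0,0.002,0,0,0,-1,0,0,0.003,0,0,0,-1,0,0,0.003,0,0,0,-1]}}

```text
time: 15.55
tool_pos: [0.4788, -0.0338, 0.1052]
tcp_rot: [-2.281, -2.158, -0.004]
wrist_force: [-7.7, 1.3, 22.5]
width: 0.004
grip_force: 11.3
```

Firm stop at 22 N, tip at 88 mm, which matches a flat lever. Retreating, then checking.

Call:
{"name": "jog_arm", "arguments": {"deltas": [0,0,-0.03,0,0,0,-1,0,0,-0.07,0,0,0,-1,0,0,-0.11,0,0,0,-1,0.0,0,-0.16,0,0,0,-1,0.04,0,-0.2,0,0,0,-1,0.085,0,-0.23,0,0,0,-1,0.13,0,-0.25,0,0,0,-1,0.175,0,-0.25,0,0,0,-1]}}

```text
time: 16.35
tool_pos: [0.4884, 0.1377, 0.3558]
tcp_rot: [2.282, 2.156, 0.01]
wrist_force: [2.3, 0.6, 0.6]
width: -0.002
grip_force: 0.0
```

Call:
{"name": "jog_arm", "arguments": {"deltas": [0.04,0,0,0,0,0,-1,0.08,0,0,0,0,0,-1,0.12,0,0,0,0,0,-1,0.12,0,0,0,0,0,-1]}}

```text
time: 16.75
tool_pos: [0.4932, 0.2601, 0.3512]
tcp_rot: [-2.274, -2.162, -0.001]
wrist_force: [-0.2, -0.3, -0.4]
width: -0.001
grip_force: 0.0
```

Run:
```python
from cam import *
T=read_camera("top");S=read_camera("side")
t=cv2.resize(T["color"][90:240,235:435],None,fx=2,fy=2,interpolation=2)
q=cv2.resize(S["color"][180:280,245:345],None,fx=4,fy=4,interpolation=2)
cv2.imwrite("pics/m1.png",np.hstack([cv2.copyMakeBorder(t,0,100,0,0,0),q]))
```

```text
(no output)
```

View pics/m1.png

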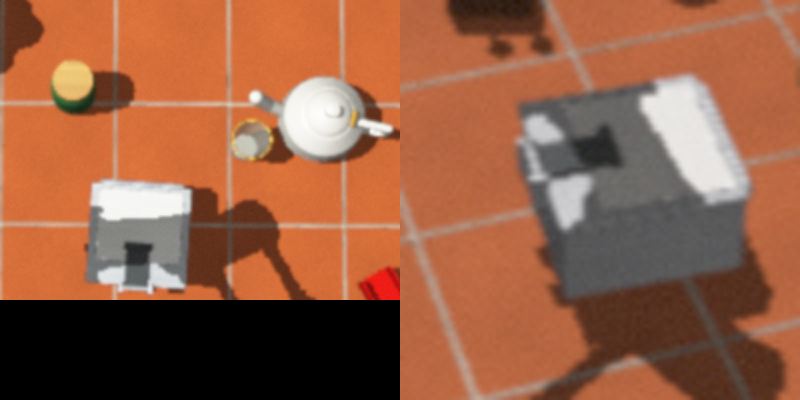

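The lid is shut and the clasp lies flat on it (bar at (600,147) in the side crop). The neighbouring things are standing where they were. Handing in.

```bash
python3 -c "
from workcell import finish_job
print(finish_job())"
```

```text
the job is handed in; nothing more can be done
None
```

The job is handed in at about 17 s: the steel scoop was released on the canister floor, then the lid was pressed shut and the clasp pressed flat onto it; the bystander objects I could see stayed where they were, though I took no final picture of the tray glass, left glass or spoon block.

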